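Open the bottle filler to full flow and start it

ROBOT

A 6-joint arm with a two-finger parallel gripper is mounted at the origin on the work surface. World frame = base frame: x ahead of the robot, y to its left, z up, the work surface at z = 0. Lengths are in m, angles in rad, forces in N, time in s.
With the tool pointing down it reaches from about 0.375 to 0.925 m from the base axis. Payload 5.7 kg.
Tool frame: the origin (TCP) lies between the finger pads; the fingertips stand 11 mm ahead of it and the grasp point (between the pads) lies 8 mm behind it; z points along the fingers, x is the direction in which the jaws open and shut, and the axes are right-handed (so a half turn about z gives the same grasp; the last joint's range is limited). The gripper opens to 88 mm and grips with 3 to 60 N. Pads are 20 mm wide; open, the fingers measure 115 mm over their backs; the gripper's body (75 mm by 178 mm) begins 61 mm behind the grasp point.
Start: joints at [1.184, 0.359, 1.51, -0, 1.272, -0.115], TCP at [0.161, 0.578, 0.234] pointing down, gripper open.
Joint ranges: [-2.97, 2.97], [-1.01, 2.36], [0.21, 2.38], [-0.96, 4.11], [0.2, 2.71], [-2.98, 2.98]. Speed limits (rad/s): [2.39, 2.39, 3.14, 3.14, 3.14, 3.14].

INTERFACE

Orientations are given as a rotation vector (axis times angle).
In Python, from bench import telemetry, read_camera, get_calibration, workorder, models gives the robot as it stands. The module is installed in compiled form; this text tells all that it offers.
- The arm moves only by the tool apply_moves, never from a script. Its argument "moves" is a list of rows, each a list of 6 numbers: the shift along the world's x, y, z in mm, then the turn, a rotation vector about the world's x, y, z in degrees. A call has 1 to 12 rows; each row is the pose to reach, as a shift and turn from the pose commanded when the call began; what a row does not reach only later rows make up. A row lasts 1/10 s, in which the tool goes at most 50 mm and 8.59 degrees, less where a joint would pass 70% of its speed; a pose out of reach is approached as far as the arm can. A call with a gripper value outside its range is refused whole. "fingers" is the closure, from 0 (fully open) to 1 (shut), set as the call begins (left out, the last holds). The fingers move at their own pace and stop on an object; "newtons" is the grip in N (left out, the last holds). Time passes only in rows, so rows that repeat a pose let the fingers close. It gives the time, the measured TCP pose, the force and the opening at its end, in the units of the state.
- telemetry.sense(): the state, without advancing time (a new reading comes with each control period).
- read_camera(name): name is "side" or "top" or "wrist"; returns the picture (480x640x3 uint8, blue, green, red); there is no depth.
- get_calibration(name): a dict with "mtx" (3x3 intrinsics, pixels), "view" (4x4, takes a point from world to camera coordinates). Camera axes: x right, y down, z forward; pixel columns grow to the right and rows downward; lengths in m; the calibration is good to about 2 mm. A picture is of the moment at which its call begins: read the wrist's pose just before it. get_calibration takes no time and is no camera call; for the wrist camera it gives the pose at the moment of the call.
- workorder.sign_off(): hands the job in, once; it reports no verdict.
Trained networks look in the newest picture that a camera, given by its name, has taken for a name from the list of things; names that differ only in an ending like _2 or _b are one class to them, and where a whole thing is asked for, a point or a joint stands for the part that bears it (a point fixed in the world has none). Each returns a list of dicts, best first, with "score" (0 to 1); they miss things now and then, are a little off and sometimes report something else, mostly with a low value. They report only what shows in the picture. A call takes as long as a camera call.
- models.find_in(name, camera): "box" ([left, top, right, bottom] in pixels, round what is visible of it).
The state is a dict: "clock": time; "q": joint angles; "joint_vel": joint speeds; "tau": joint torques, N m; "tcp_pos": TCP position; "eef_rot": TCP orientation; "force": force on the tool from outside, world axes, zero at the start; "ft_torque": the same for the moment, N m; "gripper_width": opening from 0.0 (shut) to 1.0 (fully open).
Only numpy, scipy, OpenCV 4.12 (cv2) and the standard library are available. Lean on these libraries where they do the work, as an engineer would, in place of code of your own. Each camera call takes 0.05 s, during which the arm holds its last target.

TASK

One of the filler's two spouts has an empty bottle standing under it, the other has the bowl. With the fingertips, push the flow lever in front of the bottle's spout past its first notch all the way to the second stop, then press the start button right down and let go. Leave the other lever shut and do not disturb the bottles, the bowl or the brush.

Things in the scene. Friction and masses are not known exactly. Their poses are not given: they have to be found in the camera images.
- filler: Fixed bottle filler; origin on the table under the centre of its console (200 mm along x, 340 along y, top 70 mm up), x from the front edge to the spouts, z up. Lever slots along x at y +85 mm (left), -85 mm (right). Each lever serves the spout straight behind it, over a 20 mm high deck, x 130 to 310 mm; spouts end at x 200 mm, 228 mm up; their pipes reach 304 mm up.
- lever_left (a joint): Flow lever of the left spout: slide in m along filler +x (towards the spouts). 0 = shut, 0.040 = first notch (slow fill), 0.080 = second stop (full flow, hard end). Starts at 0 to 0.004. Detents draw it to 0, 0.040 and 0.080; pushing over the ridges between (at about 0.020 and 0.060) takes about 7 N, friction 1.5 N included; past a ridge it snaps on.
- lever_right (a joint): Flow lever of the right spout: slide in m along filler +x (towards the spouts). 0 = shut, 0.040 = first notch (slow fill), 0.080 = second stop (full flow, hard end). Starts at 0 to 0.004. Detents draw it to 0, 0.040 and 0.080; pushing over the ridges between (at about 0.020 and 0.060) takes about 7 N, friction 1.5 N included; past a ridge it snaps on.
- lever_left_top (a point): Top centre of the left lever's upright black paddle (14 mm along x, 34 mm along y; top 60 mm, underside 20 mm above the console, on a 10 mm square stem). Moves with the lever; at value 0 it lies at filler (-0.040, 0.085, 0.130).
- lever_right_top (a point): Top centre of the right lever's upright black paddle (14 mm along x, 34 mm along y; top 60 mm, underside 20 mm above the console, on a 10 mm square stem). Moves with the lever; at value 0 it lies at filler (-0.040, -0.085, 0.130).
- start (a joint): Start button, spring return: 0 = up, 0.006 m = fully down (about 5 N).
- start_top (a point): Centre of the top of the round grey start button (32 mm across), midway between the levers at filler (-0.045, 0), pressed straight down.
- bottle: The empty open green glass bottle, 72 mm across, 190 mm tall, origin at the centre of its underside; it stands on the drip deck under the left (filler y > 0) or the right (filler y < 0) spout.
- bowl: Orange plastic bowl, 110 mm across, 50 mm tall, under the other spout; origin at the centre of its underside.
- full_bottle: Full green bottle with a white stopper, 72 mm across, 206 mm tall, standing on the table to the right of the console; origin at the centre of its underside.
- brush: Hand brush lying on the table to the left of the console; origin under its middle.

How it is judged:
On the way, in this order (a step that is already met when the one before it is completed fails the run):
1. the lever of the spout over the bottle is at its second stop (((y of bottle in the frame of filler above 0 m and value of joint lever_left above 0.075 m) or (y of bottle in the frame of filler below 0 m and value of joint lever_right above 0.075 m))), for 0.2 s.
2. the start button is pressed down (((y of bottle in the frame of filler above 0 m and value of joint lever_left above 0.075 m) or (y of bottle in the frame of filler below 0 m and value of joint lever_right above 0.075 m)) and value of joint start above 0.004 m), for 0.05 s.
At the end, for the whole second after the job is handed in: Lever of the bottle's spout at its second stop (above 0.075 m), the other still shut (below 0.010 m), start button pressed after that and up again (below 0.0015 m); bottles, bowl and brush within 30 mm of their start, bottles and bowl upright within 0.1 rad (((y of bottle in the frame of filler above 0 m and value of joint lever_left above 0.075 m) or (y of bottle in the frame of filler below 0 m and value of joint lever_right above 0.075 m)) and ((y of bottle in the frame of filler above 0 m and value of joint lever_right below 0.01 m) or (y of bottle in the frame of filler below 0 m and value of joint lever_left below 0.01 m)) and value of joint start below 0.0015 m and angle between each of bottle, bowl, full_bottle's own z axis and vertical below 0.1 rad and distance of each of bottle, bowl, full_bottle, brush from where it was at the start of the episode below 0.03 m); the robot touches nothing.
It fails at once if the start button is pressed before the lever is at its second stop (value of joint start above 0.003 m and not ((y of bottle in the frame of filler above 0 m and value of joint lever_left above 0.075 m) or (y of bottle in the frame of filler below 0 m and value of joint lever_right above 0.075 m))).
It fails at once if the lever of the spout over the bowl is opened ((y of bottle in the frame of filler above 0 m and value of joint lever_right above 0.015 m) or (y of bottle in the frame of filler below 0 m and value of joint lever_left above 0.015 m)).
It fails at once if a bottle, the bowl or the brush is moved, lifted or carried (distance of any of bottle, bowl, full_bottle, brush from where it was at the start of the episode above 0.03 m).
It also fails if it takes over 45 s, if anything falls off the work surface, if the arm or the gripper's body presses on something with over 40 N, if the wrist force passes 120 N, or if a joint passes its speed limit or range.

## Working session

There is one attempt and no reset: what is moved stays moved. The work goes in short steps, Python scripts to look and compute and a tool call to move; the robot and the scene stay as the last step left them, time stands still between calls to the robot, and variables do not carry over. Pictures are saved under pics/ and viewed, and the job is handed in when it is done.

Besides the shell and the picture viewer there is one more tool, called after ">>>" as a command line: name --pt "numbers of a row" for each row, then --argument value for the rest. apply_moves: Moves the arm, as the interface text tells. Its arguments: {"type":"object","properties":{"moves":{"type":"array"},"fingers":{"type":"number"},"newtons":{"type":"number"}},"required":["moves"]}

```bash
mkdir -p pics
python3 - <<'E'
from bench import telemetry, read_camera, get_calibration, models
import cv2
s=telemetry.sense();print(s)
for c in ("side","top"):
    im=read_camera(c);cv2.imwrite(f"pics/{c}0.png",im)
    k=get_calibration(c);print(c,k)
    for n in ("lever_left_top","lever_right_top","start_top","bottle","bowl","filler"):
        print(n,[( [round(float(v)) for v in d["box"]],round(d["score"],2)) for d in models.find_in(n,c)[:3]])
print(telemetry.sense()["clock"])
E
```

```text
{'clock': 0.0, 'q': array([ 1.18384475e+00,  3.59476735e-01,  1.51141333e+00, -1.01384406e-05,
        1.27251168e+00, -1.15091304e-01]), 'joint_vel': array([ 0.0004216 ,  0.00093393, -0.00062957, -0.00166789,  0.0010674 ,
       -0.00013312]), 'tau': array([-6.44072043e-04, -5.15373909e+01, -2.70732093e+01,  6.77064364e-02,
        3.48113046e-02, -1.62839192e-04]), 'tcp_pos': array([0.16086682, 0.57734052, 0.23283368]), 'eef_rot': array([ 2.50123805e+00,  1.89935935e+00, -2.43706929e-03]), 'force': array([-0.70653447,  0.08168428, -0.11805995]), 'ft_torque': array([-0.02136521, -0.03498774, -0.00939177]), 'gripper_width': 1.0001889182268555}
side {'mtx': array([[617.64233086,   0.        , 320.10087502],
       [  0.        , 617.64233086, 239.29608323],
       [  0.        ,   0.        ,   1.        ]]), 'view': array([[ 9.83967555e-01, -1.78347154e-01,  3.78614525e-04,
        -6.05697896e-01],
       [-1.14547026e-01, -6.33597150e-01, -7.65136348e-01,
         1.59546917e-01],
       [ 1.36699779e-01,  7.52825972e-01, -6.43868174e-01,
         1.40683315e+00],
       [ 0.000000
[... 494 characters left out ...]

top {'mtx': array([[533.51555383,   0.        , 322.29752659],
       [  0.        , 533.51555383, 233.71666864],
       [  0.        ,   0.        ,   1.        ]]), 'view': array([[ 0.02730667, -0.99908926,  0.0327871 , -0.01224421],
       [-0.98938636, -0.03169524, -0.14180987,  0.64974246],
       [ 0.14271992, -0.02856675, -0.98935078,  1.15130982],
       [ 0.        ,  0.        ,  0.        ,  1.        ]])}
lever_left_top []
lever_right_top [([361, 305, 377, 315], 0.5)]
start_top [([295, 161, 346, 206], 0.72), ([321, 293, 336, 313], 0.54)]
bottle [([374, 186, 416, 225], 0.97)]
bowl [([298, 159, 345, 209], 0.95)]
filler [([244, 97, 462, 350], 0.62), ([372, 183, 413, 228], 0.5)]
0.7
```

View pics/side0.png

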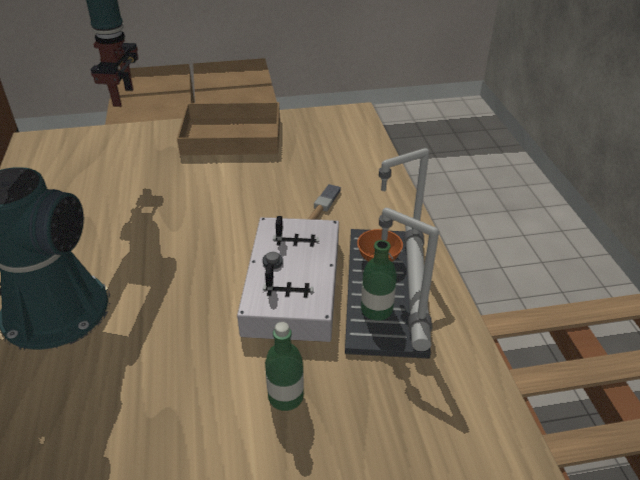

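View pics/top0.png

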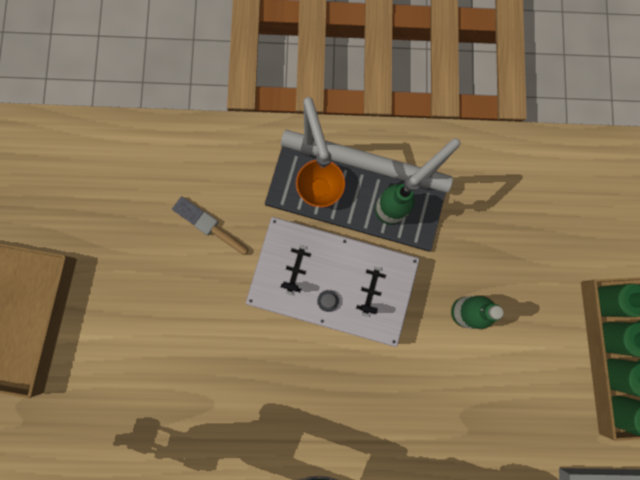

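The bottle stands under the right spout (top image, 397,202) and the bowl under the left (320,184). The button is at about (329,301) and the right lever's paddle at about (369,310). I'll enlarge the console to fit its pose.

Run:
```python
import cv2
a=cv2.imread("pics/top0.png")[210:350,240:425];cv2.imwrite("pics/topz.png",cv2.resize(a,None,fx=4,fy=4,interpolation=2))
a=cv2.imread("pics/side0.png")[205:345,230:350];cv2.imwrite("pics/sidez.png",cv2.resize(a,None,fx=4,fy=4,interpolation=2))
```

```text
(no output)
```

View pics/topz.png

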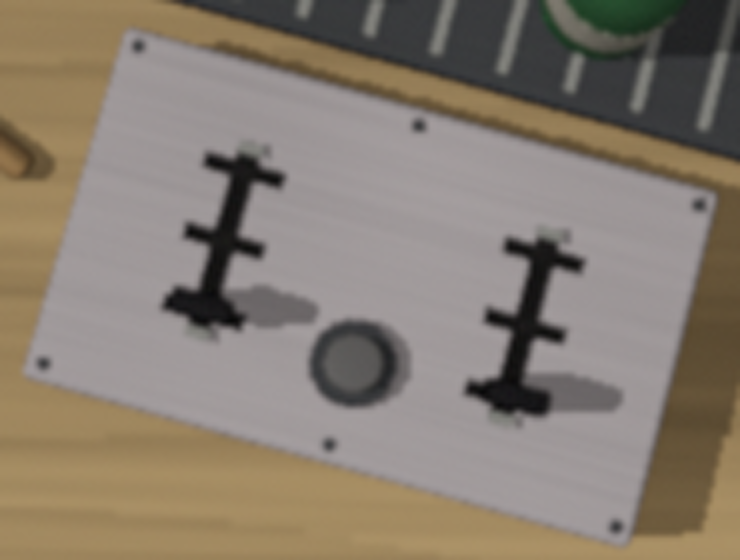

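View pics/sidez.png

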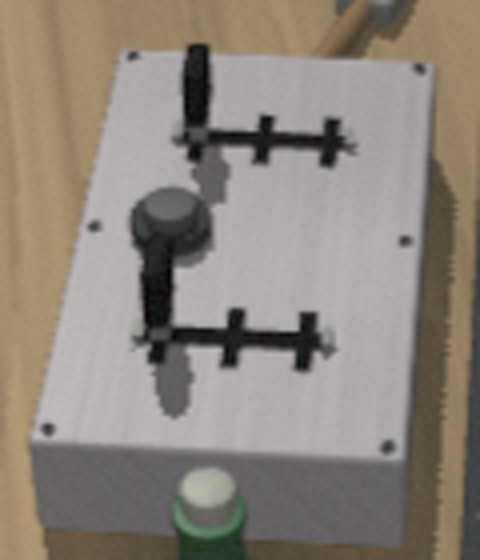

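```bash
cat > h.py <<'E'
import numpy as np
from bench import get_calibration
def proj(c,P,k=None):
    k=k or get_calibration(c); p=k["view"][:3,:3]@np.array(P)+k["view"][:3,3]; u=k["mtx"]@p; return u[:2]/u[2]
def f2w(pose,P):
    x,y,t=pose;c,s=np.cos(t),np.sin(t);return np.array([x+c*P[0]-s*P[1],y+s*P[0]+c*P[1],P[2]])
E
python3 - <<'E'
from h import *
from scipy.optimize import least_squares
z=lambda X,o:((np.array(X)+.5)/4-.5+o)
T=dict(zip([(.1,.17),(.1,-.17),(-.1,-.17),(-.1,.17)],[(127,30),(716,192),(630,545),(23,375)]))
S=dict(zip([(.1,.17),(-.1,.17),(-.1,-.17),(.1,-.17)],[(435,65),(120,53),(33,445),(405,460)]))
kt,ks=get_calibration("top"),get_calibration("side")
T=[((*a,.07),z(b,(240,210)),kt) for a,b in T.items()];S=[((*a,.07),z(b,(230,205)),ks) for a,b in S.items()]
for L in (T,S,T+S):
    r=least_squares(lambda p:np.concatenate([proj(0,f2w(p,a),k)-b for a,b,k in L]),[.55,0,0])
    print(r.x.round(4),np.abs(r.fun).max(), r.fun.round(1))
p=r.x
for n,P in dict(LL=(-.04,.085,.13),LR=(-.04,-.085,.13),st=(-.045,0,.08),LRend=(.04,-.085,.13),sp=(.2,-.085,.228)).items():
    print(n,f2w(p,P).round(4),(proj(0,f2w(p,P),kt)-[240,210])*4,(proj(0,f2w(p,P),ks)-[230,205])*4)
from scipy.spatial.transform import Rotation as R
from bench import telemetry
s=telemetry.sense();print(R.from_rotvec(s["eef_rot"]).as_matrix().round(3))
E
```

```text
[ 0.5447 -0.0188 -0.2413] 1.2065380186595576 [-0.6 -1.2  1.  -0.4  0.2  0.7 -0.6  0.8]
[ 0.5466 -0.0203 -0.2431] 1.2505033007445547 [ 0.3 -1.1 -0.3 -1.3 -1.1  0.3  1.1  1.1]
[ 0.5456 -0.0193 -0.2417] 1.6382041312421052 [-0.3 -1.6  1.2 -0.8  0.4  0.3 -0.3  0.3 -0.3 -1.3 -0.9 -1.4 -1.5  0.1
  0.7  0.8]
LL [0.5271 0.0728 0.13  ] [200.08708627 304.16578088] [190.08635349  58.10836939]
LR [ 0.4864 -0.0923  0.13  ] [519.25592493 393.05347593] [153.49714852 254.76991293]
st [ 0.5019 -0.0086  0.08  ] [352.76092813 359.89327006] [168.21415138 217.82170532]
LRend [ 0.5641 -0.1114  0.13  ] [558.2508772  242.85621851] [302.75431382 261.18147767]
sp [ 0.7195 -0.1497  0.228 ] [669.07316916 -90.41466844] [616.27369524 132.33465533]
[[ 0.268  0.963 -0.   ]
 [ 0.963 -0.268 -0.   ]
 [-0.    -0.    -1.   ]]
```

Run:
```python
from h import *
from bench import models
from scipy.optimize import least_squares
kt,ks=get_calibration("top"),get_calibration("side")
# stopper top: top (496,312), side (282,327) 
r=least_squares(lambda P:np.r_[proj(0,P,kt)-[496,312],proj(0,P,ks)-[282,327]],[.4,-.3,.2]);print(r.x,r.fun)
p=[.5456,-.0193,-.2417];c,s=np.cos(p[2]),np.sin(p[2]);d=r.x[:2]-p[:2];print("filler frame",c*d[0]+s*d[1],-s*d[0]+c*d[1])
for P in [(-.095,-.085,.2),(-.085,-.085,.11),(-.057,-.085,.11),(.023,-.085,.11),(-.045,0,.12)]: print(P,f2w(p,P).round(4))
```

```text
[ 0.48651985 -0.32761447  0.2035227 ] [ 0.04609119 -0.53982056 -0.49788854  0.05006554]
filler frame 0.016433334115985215 -0.31349357823455026
(-0.095, -0.085, 0.2) [ 0.433  -0.0791  0.2   ]
(-0.085, -0.085, 0.11) [ 0.4427 -0.0815  0.11  ]
(-0.057, -0.085, 0.11) [ 0.4699 -0.0882  0.11  ]
(0.023, -0.085, 0.11) [ 0.5476 -0.1073  0.11  ]
(-0.045, 0, 0.12) [ 0.5019 -0.0085  0.12  ]
```

>>> apply_moves --pt "15 -20 0 0 0 0" --pt "40 -50 0 0 0 0.5" --pt "70 -85 0 0 0 1" --pt "100 -125 0 0 0 1.7" --pt "130 -165 0 0 0 1.7" --pt "160 -205 0 0 0 1.7" --pt "190 -245 0 0 0 1.7" --pt "220 -285 0 0 0 1.7" --pt "245 -325 0 0 0 1.7" --pt "260 -370 0 0 0 1.7" --pt "265 -410 0 0 0 1.7" --pt "265 -440 0 0 0 1.7" --fingers 1 --newtons 20

```text
clock: 1.9
tcp_pos: [0.4269, 0.1356, 0.2338]
eef_rot: [2.474, 1.934, 0.001]
force: [0.4, -0.6, 0.2]
gripper_width: 0.002
```

>>> apply_moves --pt "1 -35 0 0 0 0" --pt "3 -80 0 0 0 0" --pt "5 -125 0 0 0 0" --pt "7 -170 0 0 0 0" --pt "8 -205 0 0 0 0" --pt "8 -217 0 0 0 0" --pt "8 -217 -30 0 0 0" --pt "8 -217 -70 0 0 0" --pt "8 -217 -105 0 0 0" --pt "8 -217 -120 0 0 0" --pt "8 -217 -120 0 0 0"

```text
clock: 3.0
tcp_pos: [0.4322, -0.0776, 0.1117]
eef_rot: [-2.47, -1.934, 0.004]
force: [-0.4, 0.1, 1.1]
gripper_width: 0.007
```

Run:
```python
from h import *
from bench import read_camera,telemetry
import cv2
s=telemetry.sense();print(s["tcp_pos"],s["eef_rot"],s["force"])
p=[.5456,-.0193,-.2417];c,q=np.cos(p[2]),np.sin(p[2]);d=s["tcp_pos"][:2]-p[:2];print("filler",c*d[0]+q*d[1],-q*d[0]+c*d[1])
a=read_camera("side")[180:345,210:350];cv2.imwrite("pics/s1.png",cv2.resize(a,None,fx=3.5,fy=3.5))
```

```text
[ 0.43217593 -0.07764878  0.11170905] [-2.46967268 -1.93444107  0.00403239] [-0.42674631  0.13353965  1.09890932]
filler -0.09616112319227392 -0.08380117776815699
```

View pics/s1.png

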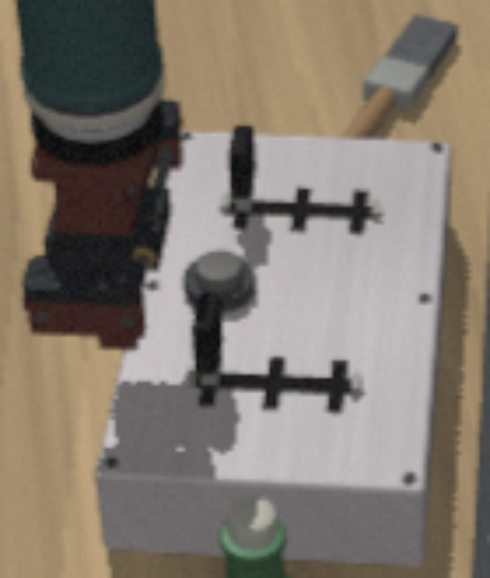

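Run:
```python
from h import *
from bench import read_camera
import cv2
for z in (.1,.11,.18): print(z,proj("side",(.432,-.078,z)),(proj("side",(.432,-.078,z))-[210,180])*3.5)
for c in("wrist","top"): cv2.imwrite(f"pics/{c}1.png",read_camera(c))
```

```text
0.1 [243.43492661 277.45981445] [117.02224314 341.10935058]
0.11 [243.06728919 274.1073168 ] [115.73551215 329.37560879]
0.18 [240.3911705  249.70370324] [106.36909675 243.96296135]
```

View pics/wrist1.png

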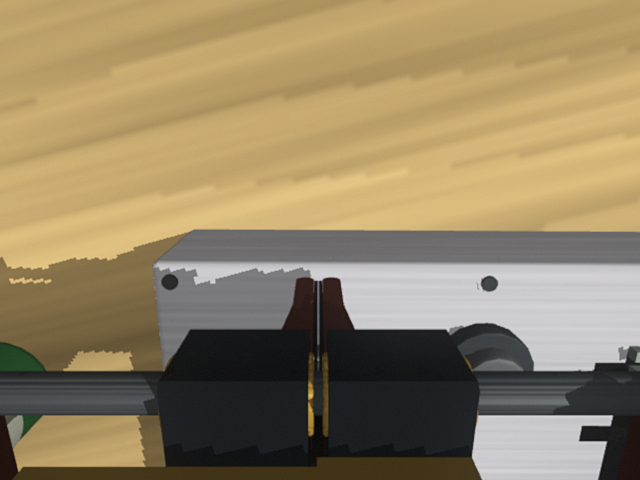

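View pics/top1.png

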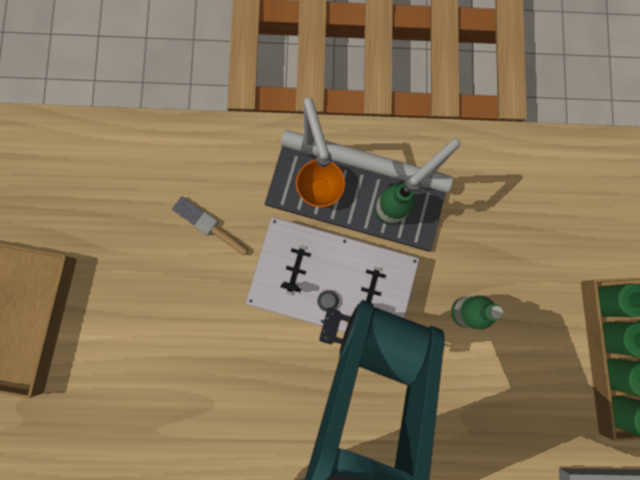

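>>> apply_moves --pt "12 -3 0 0 0 0" --pt "24 -6 0 0 0 0" --pt "34 -8 0 0 0 0" --pt "44 -11 0 0 0 0" --pt "53 -13 0 0 0 0" --pt "63 -15.5 0 0 0 0" --pt "73 -18 0 0 0 0" --pt "83 -20.5 0 0 0 0" --pt "93 -23 0 0 0 0" --pt "102 -25 0 0 0 0" --pt "110 -27 0 0 0 0" --pt "110 -27 0 0 0 0"

```text
clock: 4.35
tcp_pos: [0.5451, -0.1063, 0.1135]
eef_rot: [2.473, 1.937, 0.0]
force: [0.4, 0.3, 0.2]
gripper_width: 0.006
```

Run:
```python
from h import *
from bench import read_camera,telemetry
import cv2
s=telemetry.sense();print(s["tcp_pos"],s["force"])
p=[.5456,-.0193,-.2417];c,q=np.cos(p[2]),np.sin(p[2]);d=s["tcp_pos"][:2]-p[:2];print("filler",c*d[0]+q*d[1],-q*d[0]+c*d[1])
a=read_camera("side")[180:345,210:350];cv2.imwrite("pics/s2.png",cv2.resize(a,None,fx=3.5,fy=3.5))
```

```text
[ 0.54510929 -0.10632136  0.11354802] [0.40467064 0.34584739 0.17337651]
filler 0.020352424607107875 -0.0846093199350625
```

View pics/s2.png

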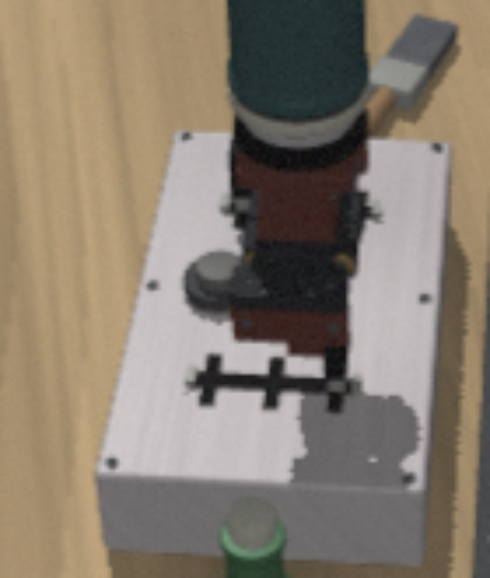

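The right lever's stem now sits at the far notch (zoomed picture, about 337,385) and there is no contact force, so it has snapped on. I'll push a little further to feel the end stop.

>>> apply_moves --pt "2 -0.5 0 0 0 0" --pt "3 -0.7 0 0 0 0" --pt "4 -1 0 0 0 0" --pt "4 -1 0 0 0 0"

```text
clock: 4.8
tcp_pos: [0.5452, -0.1063, 0.1133]
eef_rot: [-2.47, -1.934, 0.005]
force: [-8.1, 1.7, 5.9]
gripper_width: 0.006
```

The tool stopped moving with about 8 N of reaction, so this is the hard end. I'll back off, rise and check.

>>> apply_moves --pt "-6 1.5 0 0 0 0" --pt "-20 5 0 0 0 0" --pt "-40 10 0 0 0 0" --pt "-50 12 20 0 0 0" --pt "-50 12 50 0 0 0" --pt "-50 30 60 0 0 0" --pt "-48 65 60 0 0 0" --pt "-46 90 60 0 0 0" --pt "-46 98 60 0 0 0" --pt "-46 98 60 0 0 0"

```text
clock: 5.8
tcp_pos: [0.5023, -0.0084, 0.1737]
eef_rot: [2.471, 1.939, 0.001]
force: [0.8, -0.2, 0.0]
gripper_width: 0.005
```

Run:
```python
from h import *
from bench import read_camera,telemetry
import cv2
s=telemetry.sense();print(s["tcp_pos"],s["force"])
p=[.5456,-.0193,-.2417];c,q=np.cos(p[2]),np.sin(p[2]);d=s["tcp_pos"][:2]-p[:2];print("filler",c*d[0]+q*d[1],-q*d[0]+c*d[1])
a=read_camera("side")[180:345,210:350];cv2.imwrite("pics/s3.png",cv2.resize(a,None,fx=3.5,fy=3.5))
for P in [(.04,-.085,.13),(.0,-.085,.13)]: print((proj("side",f2w(p,P))-[210,180])*3.5)
```

```text
[ 0.50232475 -0.00841199  0.17374818] [ 0.75112121 -0.15710492  0.03262986]
filler -0.04462342512971175 0.0002134374214377236
[334.88545615 316.00185057]
[269.49243316 313.19328298]
```

View pics/s3.png

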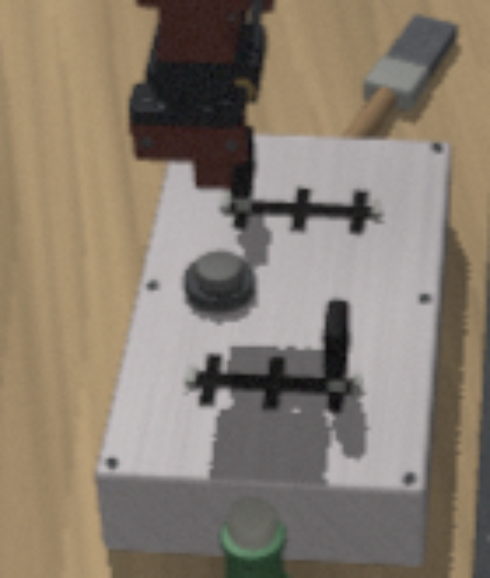

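The right paddle is at the second stop (337,300 zoomed) and the left lever is still shut. The tool is centred over the button, so I'll descend.

>>> apply_moves --pt "0 0 -20 0 0 0" --pt "0 0 -45 0 0 0" --pt "0 0 -60 0 0 0" --pt "0 0 -66 0 0 0" --pt "0 0 -66 0 0 0"

```text
clock: 6.35
tcp_pos: [0.5017, -0.0099, 0.1069]
eef_rot: [-2.474, -1.935, 0.002]
force: [0.4, 0.4, -0.5]
gripper_width: 0.005
```

>>> apply_moves --pt "0 0 -3 0 0 0" --pt "0 0 -6 0 0 0" --pt "0 0 -6 0 0 0"

```text
clock: 6.65
tcp_pos: [0.5029, -0.0095, 0.1021]
eef_rot: [2.472, 1.936, 0.001]
force: [-0.3, -1.5, 2.5]
gripper_width: 0.006
```

>>> apply_moves --pt "0 0 -2 0 0 0" --pt "0 0 -4 0 0 0" --pt "0 0 -6 0 0 0" --pt "0 0 -6 0 0 0"

```text
clock: 7.05
tcp_pos: [0.503, -0.0094, 0.0971]
eef_rot: [2.472, 1.936, 0.002]
force: [-1.6, -2.8, 16.8]
gripper_width: 0.007
```

>>> apply_moves --pt "0 0 -1 0 0 0" --pt "0 0 -1 0 0 0"

```text
clock: 7.25
tcp_pos: [0.5031, -0.0094, 0.0969]
eef_rot: [2.471, 1.936, 0.002]
force: [-4.4, -2.8, 25.9]
gripper_width: 0.007
```

Run:
```python
from bench import read_camera,telemetry
import cv2
print(telemetry.sense()["tcp_pos"],telemetry.sense()["force"])
a=read_camera("side")[180:345,210:350];cv2.imwrite("pics/s4.png",cv2.resize(a,None,fx=3.5,fy=3.5))
```

```text
[ 0.50305502 -0.00943265  0.09692064] [-4.4288397  -2.79725044 25.9173568 ]
```

View pics/s4.png

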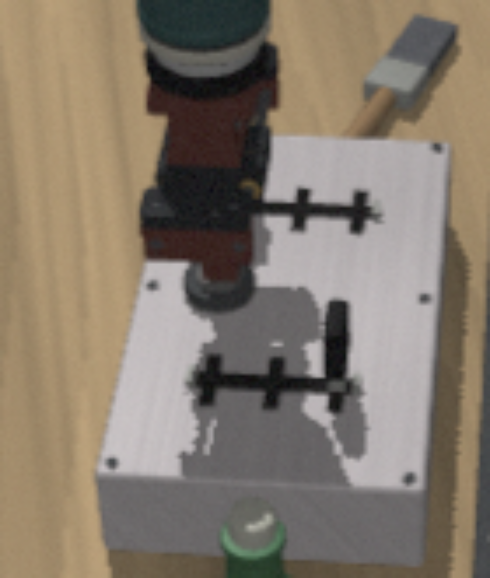

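The fingertips are on the button (220,275), which is bottomed after about 6 mm at 26 N. The lever is still at its stop, so I'll lift away.

>>> apply_moves --pt "0 0 4 0 0 0" --pt "0 0 15 0 0 0" --pt "0 0 45 0 0 0" --pt "0 0 90 0 0 0" --pt "0 0 130 0 0 0" --pt "-30 30 140 0 0 0" --pt "-60 65 140 0 0 0" --pt "-75 105 140 0 0 0" --pt "-80 140 140 0 0 0" --pt "-80 150 140 0 0 0" --pt "-80 150 140 0 0 0"

```text
clock: 8.4
tcp_pos: [0.4216, 0.142, 0.2346]
eef_rot: [-2.47, -1.94, 0.001]
force: [0.0, 0.4, 0.3]
gripper_width: 0.006
```

Run:
```python
from bench import read_camera,telemetry
import cv2,numpy as np
print(telemetry.sense()["tcp_pos"],telemetry.sense()["force"])
a=read_camera("side");b=read_camera("top")
cv2.imwrite("pics/s5.png",np.hstack([cv2.resize(a[150:420,200:460],None,fx=1.5,fy=1.5),cv2.resize(b[90:360,160:420],None,fx=1.5,fy=1.5)]))
for n,i in(("side",a),("top",b)):
    o=cv2.imread(f"pics/{n}0.png"); d=cv2.absdiff(o,i).max(2); print(n,int((d>60).sum()))
```

```text
[0.42163811 0.14201453 0.23463101] [0.03181048 0.35948984 0.33761121]
side 21367
top 23589
```

View pics/s5.png

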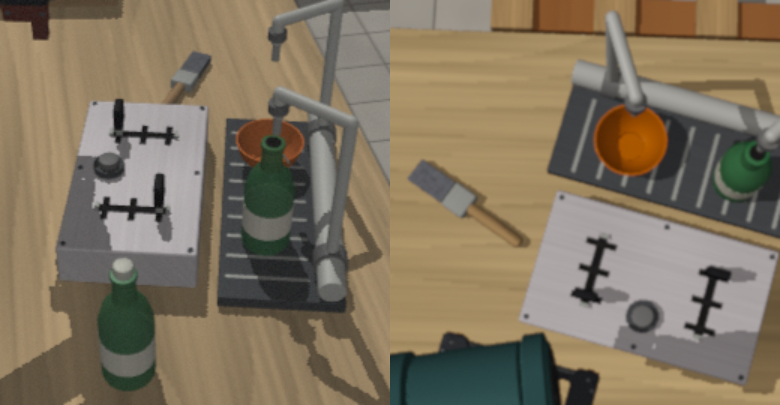

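The right lever is at the far stop, the left is shut and the button is up. The bottles, bowl and brush haven't moved, and the arm is clear.

```bash
python3 -c "
from bench import workorder;print(workorder.sign_off())"
```

```text
the job is handed in; nothing more can be done
None
```

The right lever is at its second stop, the start button was pressed after that and let go, and the job is handed in. The sign-off reported no verdict.

- **Lever:** The bottle stood under the right spout. I pushed the right lever with closed fingertips over both ridges, then a little further. The tool stopped moving with about 8 N of reaction, so it was against the hard end.
- **Button:** I pressed it about 6 mm until it bottomed, with 26 N on the tool, then lifted clear.
- **Last pictures:** Side and top views show the right lever at its far stop, the left lever shut and the button up. By eye the bottles, bowl and brush stand where they started, and the arm is clear with about 0 N on the tool. I did not measure the objects' shift in numbers.
- **Time:** The clock read 8.4 s after the last move.
- **Disagreements:** The networks confused some parts in the pictures, for example reporting the bowl as the start button. I used a fit to the console's corners instead, and no check failed.

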